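# Press a ball bearing home with the ratchet arbor press

### The job

The aluminium polisher arm has a new ball bearing just started in its eye. Lay the arm on the press plate with the eye pushed fully into the V stop under the ram, then work the ratchet lever back and forth so that the ram presses the bearing home, flush with the eye: stop once the lever goes hard at a pull of about 13 N, forcing it no further, and leave the arm lying there with the lever let go. Never push on the bearing with the gripper, and leave the other things on the bench where they are.

Things in the scene. Friction and masses are not known exactly. Their poses are not given: they have to be found in the camera images.
- bar_mid (a point): Grip point of the polisher arm: loose, cast aluminium, about 0.25 kg, 187 mm long, lying flat: round eye 50 mm across, 14 mm high; straight bar 24 mm wide, 18 mm high; at the other end a boss 32 mm across, 22 mm high. The point is on the bar's centre line, 9 mm over the underside, 95 mm from the eye's axis and 51 mm from the boss's. x along the bar to the eye, z up.
- eye_top (a point): Centre of the arm's eye at the level of its rim, 14 mm above the arm's underside; axes as for bar_mid. The eye is 25 mm in radius.
- bearing_face (a point): Centre of the upper face of the new steel ball bearing, 26 mm across and 8 mm thick, standing in the mouth of the eye. At the start 4.5 to 6 mm above eye_top; at the height of eye_top it is flush, sits on the shoulder in the eye and can go no further.
- bearing: The same bearing; origin at the centre of its underside, z up. It is a press fit: the ram has to push with about 50 N to move it. It stays in the arm.
- press: Ratchet arbor press, grey cast iron, bolted to the bench: base 120 mm wide, 34 mm high (x -155 to 110 mm), column at the back (x above 48 mm), head 60 mm wide behind x = -36 mm, 164 to 250 mm high. Origin on the bench under the ram's axis; x from the open front (about facing the robot) to the column, z up. Ratchet wheel and lever are on its negative y side.
- ram: Square steel ram of 24 mm with a round nose 22 mm across, under the head: nothing can be lowered onto the V from above, parts go in from the front; origin at the centre of the nose's lower face, which starts 110 mm above the bench. It goes down 3.7 mm per notch of the wheel, and a click keeps it from going back up.
- v_centre (a point): Point on the level top of the steel press plate straight below the ram, where the eye's axis stands when the eye touches both faces of the V. x to the column, z up. Plate x -145 to 35 mm, y -55 to 55 mm; its top is 70 to 80 mm over the bench. The V stop stands on it, open to the front (-x): two upright faces at 45 degrees, 14 mm high.
- lever (a joint): Ratchet lever angle, rad: 0 = level, pointing to the press's front; positive = grip end down, negative = raised; range -0.70 to 0.42. Down drives the ratchet wheel (24 teeth, 0.26 rad each) and the ram, after up to one tooth of lost motion; up clicks back freely. Stays where it is left. Several swings are needed. Feel at the grip: see lever_grip.
- lever_pivot (a point): Point on the lever's level turning axis, in the plane in which the lever swings (14 mm behind the ram's axis, 90 mm to its right, 205 mm above the bench). The axis runs along the press's y.
- lever_grip (a point): Middle of the lever's smooth black round grip, 21 mm across, 72 mm long, 148 mm from lever_pivot on a 12 mm bar; -x outwards along the lever. Moving force: 3 N down while the ram runs free, 4.5 N to raise, 8 N while the bearing slides in; once home, about 1 N more per mm of lever travel. Standing still up to 3 N less. Past 18 N (170 N at the ram) the bearing is damaged.
- burr_block: Wooden block 75 x 125 x 45 mm with small steel burrs standing in it, 85 mm high in all. Not part of the job: leave it where it is. Origin at the centre of its underside.
- dust_cover: Glass dust cover with a knob on a round blue tray, 104 mm across, 92 mm high. Not part of the job: leave it where it is. Origin at the centre of its underside.
- loupe: Black eye loupe, 36 mm across, 40 mm high. Not part of the job: leave it where it is. Origin at the centre of its underside.
- tin: Round aluminium tin, 68 mm across, 22 mm high. Not part of the job: leave it where it is. Origin at the centre of its underside.
- screwdriver: Screwdriver with a black handle 26 mm thick, 170 mm long, lying down. Not part of the job: leave it where it is. Origin at the centre of its underside.
- blower: Black rubber hand blower, 62 mm across, 100 mm high, standing. Not part of the job: leave it where it is. Origin at the centre of its underside.
- old_bearing: Loose old ball bearing, 26 mm across, 8 mm high, lying on the bench. Not part of the job: leave it where it is. Origin at the centre of its underside.
Mind the look-alikes: they are no part of the job. What is meant by the part that bears bar_mid is not brown or red, and is the larger of those in its own colour.

How it is judged:
By the outcome, as a careful person would: the job done as asked, in the order asked, and still so for the second after the job is handed in, with the robot touching nothing.
It also fails if it takes over 72 s, if anything falls off the work surface, if the arm or the gripper's body presses on something with over 40 N, if the wrist force passes 120 N, or if a joint passes its speed limit or range.

### The arm

A 6-joint arm with a two-finger parallel gripper is mounted at the origin on the work surface. World frame = base frame: x ahead of the robot, y to its left, z up, the work surface at z = 0. Lengths are in m, angles in rad, forces in N, time in s.
With the tool pointing down it reaches from about 0.3 to 0.85 m from the base axis. Payload 5.4 kg.
Tool frame: the origin (TCP) lies on the centre line of the jaws, within the pads' length; the fingertips stand 14 mm ahead of it and the grasp point (between the pads) lies 5 mm behind it; z points along the fingers, y is the line along which they close (so a half turn about z gives the same grasp; the last joint's range is limited). The gripper opens to 85 mm and grips with 20 to 120 N. Pads are 22 mm wide; open, the fingers measure 114 mm over their backs; the gripper's body (76 mm by 85 mm) begins 54 mm behind the grasp point. The pads swing forward as they close: fully open they stand 13 mm farther back than shut.
Start: joints at [0.914, 0.158, 1.597, -0, 1.386, -0.21], TCP at [0.248, 0.519, 0.245] pointing down, gripper open.
Joint ranges: [-2.91, 2.91], [-0.94, 2.29], [0.18, 2.7], [-1.29, 4.43], [0.17, 2.64], [-3, 3]. Speed limits (rad/s): [2.57, 2.57, 3.14, 3.14, 3.14, 3.14].

### API

Orientations are given as a rotation vector (axis times angle).
In Python, from bench import telemetry, optics, arm, nets gives the robot as it stands. The module is installed in compiled form; this text tells all that it offers.
- The arm moves only by the shell command python3 -m jog 'ROWS' [OPENING] [FORCE]. ROWS is JSON, a list of rows, each an object of numbers: "dx", "dy", "dz": the shift along the world's x, y, z in cm; "ax", "ay", "az": the turn, a rotation vector about the world's x, y, z in degrees. In form: [{"dx": .., "dy": .., "dz": .., "ax": .., "ay": .., "az": ..}, ...]. A call has 1 to 20 rows; each row shifts and turns the commanded pose from where the row before left it; what a row does not reach is not made up. A row lasts 1/10 s, in which the tool goes at most 50 mm and 8.59 degrees, less where a joint would pass 70% of its speed; a pose out of reach is approached as far as the arm can. A call is refused whole if a number of a shift passes 5 or a number of a turn 8.59, either way. A call with a gripper value outside its range is refused whole. OPENING is the finger opening in cm, from 0 to 8.54, set as the call begins (- or left out, the last holds). The fingers move at their own pace and stop on an object; FORCE is the grip in N (left out, the last holds). Time passes only in rows, so rows that do not move let the fingers close. It gives the time, the measured TCP pose, the force, the opening and the grip force at its end, in the units of the state.
- telemetry.get_state(): the state, without advancing time (a new reading comes with each control period).
- optics.grab_frame(name): name is "side" or "top" or "wrist"; returns a dict with "image" (480x640x3 uint8, red, green, blue), "range_z" (480x640 float32, m along the optical axis (not along the pixel's ray), 0 where there is no reading), "intrinsics" (3x3 intrinsics, pixels), "R" (3x3) and "t" (3): a world point X has camera coordinates R X + t. Camera axes: x right, y down, z forward; pixel columns grow to the right and rows downward; lengths in m; the calibration is good to about 2 mm. A picture is of the moment at which its call begins.
- arm.sign_off(): hands the job in; it is judged then, once.
Trained networks look in a picture, given as the dict that the camera call returned (one of the last four; its "shot" number tells which), for a name from the list of things; names that differ only in an ending like _2 or _b are one class to them, and where a whole thing is asked for, a point or a joint stands for the part that bears it (a point fixed in the world has none). Each returns a list of dicts, best first, with "conf" (0 to 1); they miss things now and then, are a little off and sometimes report something else, mostly with a low value. They report only what shows in the picture. A call takes as long as a camera call. They do not tell look-alikes from the thing itself.
- nets.cut_out(picture, name): "mask" (480x640 bool, what is visible of it) and "uv" ([column, row] in pixels, amid what is visible of it).
- nets.landmark_of(picture, name): "uv" ([column, row] in pixels: a listed point, or the origin of a listed thing).
The state is a dict: "time": time; "q": joint angles; "joint_vel": joint speeds; "joint_efforts": joint torques, N m; "ee_pos": TCP position; "tool_rot": TCP orientation; "ft_force": force on the tool from outside, world axes, zero at the start; "torque": the same for the moment, N m; "opening": finger opening in m; "grasp_force": force on a finger pad.
Only numpy, scipy, OpenCV 4.12 (cv2) and the standard library are available. Lean on these libraries where they do the work, as an engineer would, in place of code of your own. Each camera call takes 0.05 s, during which the arm holds its last target. There are 200 camera calls.

## Working session

There is one attempt and no reset: what is moved stays moved. The work goes in short steps, Python scripts to look and compute and a shell command to move; the robot and the scene stay as the last step left them, time stands still between calls to the robot, and variables do not carry over. Pictures are saved under pics/ and viewed, at most 10 in all, crops included, and the job is handed in when it is done.

```bash
mkdir -p pics
cat > h.py <<'E'
import numpy as np, cv2
from bench import telemetry, optics, arm, nets
def ray(p,uv):
    K,R,t=p["intrinsics"],p["R"],p["t"]
    d=R.T@np.linalg.solve(K,[uv[0],uv[1],1.0]); return -R.T@t,d
def at_z(p,uv,z):
    o,d=ray(p,uv); return o+d*(z-o[2])/d[2]
def at_depth(p,uv):
    u,v=int(round(uv[0])),int(round(uv[1])); w=p["range_z"][max(v-1,0):v+2,max(u-1,0):u+2]; w=w[w>0]
    o,d=ray(p,uv); return o+d*np.median(w) if len(w) else None
def proj(p,X):
    c=p["R"]@np.asarray(X)+p["t"]; c=p["intrinsics"]@c; return c[:2]/c[2]
def save(p,name,crop=None,s=1):
    im=p["image"][:,:,::-1]
    if crop: im=im[crop[1]:crop[3],crop[0]:crop[2]]
    cv2.imwrite("pics/"+name,cv2.resize(im,None,fx=s,fy=s,interpolation=cv2.INTER_CUBIC))
E
python3 - <<'E'
from h import *
np.set_printoptions(precision=3,suppress=True)
s=telemetry.get_state(); print(s["time"],s["ee_pos"],s["tool_rot"])
for c in ["top","side"]:
    p=optics.grab_frame(c); save(p,c+"0.png")
    print(c,"cam",-p["R"].T@p["t"])
    for n in ["bar_mid","eye_top","bearing_face","press","ram","v_centre","lever_pivot","lever_grip"]:
        for r in nets.landmark_of(p,n)[:3]:
            print(n,round(r["conf"],2),np.round(r["uv"],1),at_depth(p,r["uv"]))
E
```

```text
0.0 [0.248 0.518 0.244] [-0.696 -3.063  0.003]
top cam [0.393 0.025 1.257]
bar_mid 0.81 [191.4 355.2] [0.286 0.307 0.017]
bar_mid 0.76 [206.3 153.4] [0.772 0.274 0.013]
bar_mid 0.71 [277.7 213.4] [0.619 0.101 0.012]
eye_top 0.98 [251.7 214.3] [0.618 0.164 0.016]
eye_top 0.83 [209.  210.7] [0.628 0.266 0.018]
eye_top 0.67 [229.5 158.8] [0.758 0.217 0.013]
bearing_face 0.56 [230.3 347.1] [0.302 0.216 0.02 ]
bearing_face 0.55 [247.5 217.8] [0.611 0.175 0.008]
bearing_face 0.46 [234.9 157.7] [0.761 0.204 0.011]
press 0.6 [346.6 191.9] [ 0.618 -0.051  0.242]
ram 0.81 [344.5 189.4] [ 0.623 -0.047  0.242]
ram 0.74 [456.  313.3] [ 0.367 -0.324  0.008]
ram 0.66 [208.9 245. ] [0.545 0.267 0.017]
v_centre 0.76 [345.  197.4] [ 0.613 -0.049  0.217]
v_centre 0.73 [261.7 311.5] [0.383 0.143 0.006]
v_centre 0.54 [215.5 210.9] [0.628 0.251 0.015]
lever_pivot 0.85 [391.7 170.6] [ 0.666 -0.147  0.221]
lever_pivot 0.68 [216.1 207.5] [0.636 0.25  0.016]
lever_pivot 0.52 [404.1 230. ] [ 0.536 -0.16   0.259]
lever_grip 0.97 [402.7 231.3] [ 0.534 -0.157  0.261]
side cam [ 0.043 -0.988  0.802]
bar_mid 0.8 [291.8 236.6] [0.536 0.258 0.015]
bar_mid 0.57 [210.7 244.3] [0.3   0.32  0.012]
bar_mid 0.47 [353.9 221.4] [0.763 0.279 0.006]
eye_top 0.82 [219.1 263.7] [0.294 0.204 0.014]
eye_top 0.66 [361.9 232.1] [ 0.532 -0.165  0.254]
eye_top 0.6 [320.2 231.1] [0.629 0.252 0.016]
bearing_face 0.61 [320.5 230.6] [0.63  0.252 0.017]
bearing_face 0.37 [221.3 257.5] [0.31  0.238 0.011]
bearing_face 0.35 [319.4 229.4] [0.632 0.263 0.015]
press 0.62 [376.9 289.4] [ 0.623 -0.102  0.031]
press 0.26 [414.1 393.4] [ 0.507 -0.439  0.043]
ram 0.89 [379.3 253.1] [ 0.642 -0.071  0.118]
ram 0.3 [254.  210.5] [0.485 0.466 0.017]
v_centre 0.61 [376.3 267.2] [ 0.641 -0.064  0.071]
lever_pivot 0.73 [410.9 235.8] [ 0.662 -0.165  0.214]
lever_grip 0.97 [359.4 237.1] [0.736 0.192 0.   ]
```

View pics/top0.png

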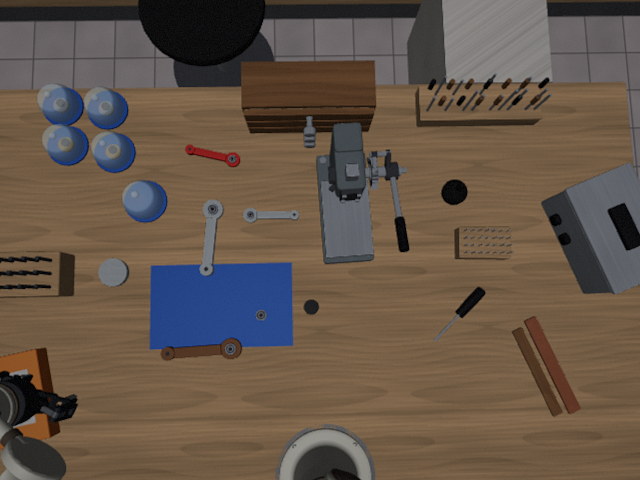

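View pics/side0.png

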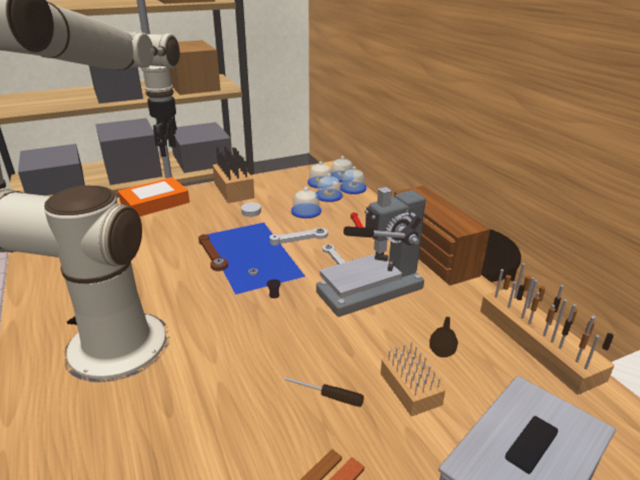

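Top view: the candidates for the polisher arm are the red arm (212,154), the brown arm (200,350), the small aluminium arm (272,215) and the large aluminium arm (eye 213,210, boss 206,269). By the description I choose the large aluminium one. The press is at (345,190) and its raised lever grip at (402,235).

Run:
```python
from h import *
np.set_printoptions(precision=4,suppress=True)
p=optics.grab_frame("top"); save(p,"crop1.png",(140,120,430,290),2.7)
for r in nets.cut_out(p,"bar_mid")[:5]:
    m=r["mask"]; v,u=np.nonzero(m); print(round(r["conf"],2),r["uv"],m.sum())
    if 190<r["uv"][0]<225 and 195<r["uv"][1]<280:
        P=np.array([at_z(p,(a,b),0.016)[:2] for a,b in zip(u,v)]); print(cv2.minAreaRect((P*1000).astype(np.float32)), P.mean(0))
print("eye",at_z(p,(213,209.5),.016),"boss",at_z(p,(206,269),.022))
# press plate from depth
K,R,t=p["intrinsics"],p["R"],p["t"]
vv,uu=np.mgrid[0:480,0:640]; Z=p["range_z"]
C=np.stack([(uu-K[0,2])/K[0,0]*Z,(vv-K[1,2])/K[1,1]*Z,Z],-1); W=(C-t)@R
x,y,z=W[...,0],W[...,1],W[...,2]
for lo,hi in((.025,.045),(.065,.085),(.15,.27)):
    m=(z>lo)&(z<hi)&(x>.4)&(x<.85)&(y>-.13)&(y<.05)&(Z>0); print(lo,m.sum(),np.median(z[m]),cv2.minAreaRect((W[m][:,:2]*1000).astype(np.float32)))
m=(z>.18)&(x>.45)&(x<.6)&(y<-.11)&(y>-.2)&(Z>0);print("grip",m.sum(),W[m].mean(0),W[m].min(0),W[m].max(0))
```

```text
0.93 [209.0, 352.7] 1011
0.75 [214.0, 153.2] 505
0.72 [268.0, 212.6] 517
0.61 [211.5, 231.8] 983
((565.1285400390625, 261.4456481933594), (48.546058654785156, 184.60948181152344), 88.10909271240234) [0.5719 0.2643]
eye [0.6314 0.257  0.016 ] boss [0.487  0.2726 0.022 ]
0.025 937 0.03261418077022978 ((612.3826293945312, -39.98060607910156), (423.3368835449219, 174.14886474609375), 0.7090921998023987)
0.065 3154 0.07205469682941493 ((665.1844482421875, -36.30956268310547), (173.83555603027344, 318.20098876953125), 89.32792663574219)
0.15 2876 0.24657254469526466 ((730.2166137695312, -41.381248474121094), (240.54681396484375, 175.69020080566406), 0.8201510310173035)
grip 461 [ 0.5405 -0.1533  0.2556] [ 0.4952 -0.1653  0.2287] [ 0.5997 -0.1432  0.2738]
```

View pics/crop1.png

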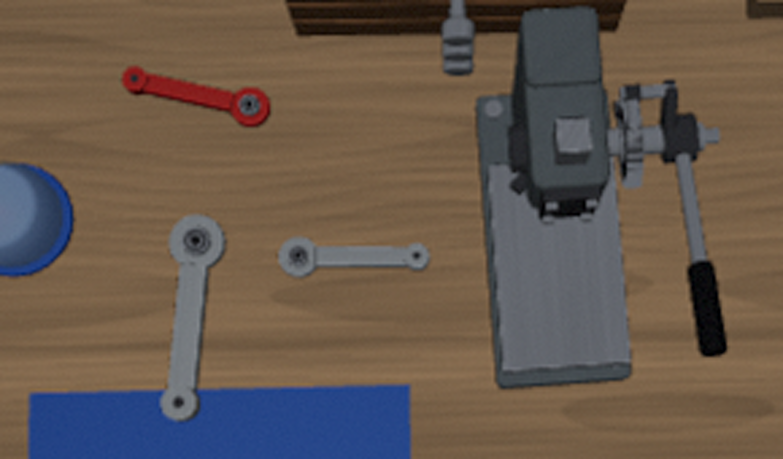

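The crop confirms it: the large grey arm has its bearing-filled eye at crop (195,240) and its boss at (178,403). The press plate is open at the front, with the lever on its right. Next I measure the arm's and the press's poses more exactly.

```bash
cat >> h.py <<'E'
def cloud(p):
    K,R,t=p["intrinsics"],p["R"],p["t"]; vv,uu=np.mgrid[0:480,0:640]; Z=p["range_z"]
    C=np.stack([(uu-K[0,2])/K[0,0]*Z,(vv-K[1,2])/K[1,1]*Z,Z],-1); W=(C-t)@R; W[Z<=0]=np.nan; return W
E
python3 - <<'E'
from h import *
np.set_printoptions(precision=4,suppress=True)
p=optics.grab_frame("top"); W=cloud(p); x,y,z=np.moveaxis(W,-1,0)
def comp(m,seed):
    n,l=cv2.connectedComponents(m.astype(np.uint8)); k=l[int(seed[1]),int(seed[0])]; return l==k if k else None
m=comp((z>.06)&(z<.09),(348,235)); print("plate",m.sum(),np.nanmedian(z[m]),cv2.minAreaRect((W[m][:,:2]*1000).astype(np.float32)))
P=W[m]
# side edges: for every row-bin in x, min/max y
for x0 in np.arange(.47,.62,.02):
    q=P[(P[:,0]>x0)&(P[:,0]<x0+.02)]
    if len(q): print(round(x0+.01,3),q[:,1].min(),q[:,1].max(),len(q))
print("xmin",np.percentile(P[:,0],[0,1,3]))
m=comp((z>.007)&(z<.04),(211,235)); print("arm",m.sum()); P=W[m]
print(cv2.minAreaRect((P[:,:2]*1000).astype(np.float32)))
for a,b in((213,210),(211,235),(208,255),(206,269)): print(W[b,a])
for x0 in np.arange(.47,.66,.01):
    q=P[(P[:,0]>x0)&(P[:,0]<x0+.01)]
    if len(q): print(round(x0+.005,3),q[:,1].min(),q[:,1].max())
s=optics.grab_frame("side")
for n in("ram","v_centre","press","lever_pivot","eye_top"):
    for r in nets.landmark_of(s,n)[:2]:
        o,d=ray(s,r["uv"]); zz={"ram":.11,"v_centre":.073,"press":0,"lever_pivot":.205,"eye_top":.014}[n]; print(n,r["conf"],at_z(s,r["uv"],zz))
E
```

```text
plate 2989 0.0719545121663717 ((597.133056640625, -61.76298141479492), (180.48277282714844, 110.56497192382812), 2.8071060180664062)
0.5 -0.11646231662744058 -0.01199479579273867 65
0.52 -0.11915127926743506 -0.010235533377597274 416
0.54 -0.11992351838356069 -0.010283665523874316 403
0.56 -0.11820244303471791 -0.008601689007144496 409
0.58 -0.11694155724560394 -0.007052878686012853 403
0.6 -0.11678580231479696 -0.007152488132643352 400
0.62 -0.11534029326900704 -0.0055982131424448505 404
xmin [0.505  0.5079 0.5109]
arm 943
((565.7176513671875, 262.5304260253906), (49.214534759521484, 186.11109924316406), 87.7130126953125)
[0.6306 0.2574 0.0139]
[0.5695 0.2622 0.0144]
[0.5208 0.2686 0.0182]
[0.4874 0.2735 0.0172]
0.475 0.26341981759033606 0.284675390741124
0.485 0.25858536017649186 0.288920674592917
0.495 0.2587094326445494 0.29017335169690023
0.505 0.2603490691814011 0.2837845344983001
0.515 0.2590981633509562 0.2871871915646986
0.525 0.25915512188145834 0.2804724054513035
0.535 0.25785301056675264 0.2809911960347074
0.545 0.257097310732847 0.281744250351608
0.555 0.25543998314852034 0.27910474126783413
0.565 0.2546953962183968 0.27869234253018677
0.575 0.2525893750997707 0.2760851211979407
0.585 0.25229626325430543 0.27674338009237714
0.595 0.25126671767221626 0.2766593991235425
0.605 0.2510653969503222 0.2743864749102827
0.615 0.2410052872400733 0.2793746578984325
0.625 0.23534474214860704 0.2824831361962557
0.635 0.23590008574606022 0.284331939817956
0.645 0.23658848428317328 0.2825016303365123
0.655 0.24320610800521045 0.27748636575098573
ram 0.64 [ 0.6368 -0.071   0.11  ]
v_centre 0.74 [ 0.6467 -0.0585  0.073 ]
press 0.97 [ 0.6412 -0.0714  0.    ]
lever_pivot 0.87 [ 0.6673 -0.1524  0.205 ]
eye_top 0.95 [0.6309 0.271  0.014 ]
eye_top 0.58 [0.3102 0.2123 0.014 ]
```

```bash
python3 -m jog '[{"dx":2,"dy":-1.8,"dz":-1,"az":1.4},{"dx":2,"dy":-1.8,"dz":-1,"az":1.4},{"dx":2,"dy":-1.8,"dz":-1,"az":1.4},{"dx":2,"dy":-1.8,"dz":-1,"az":1.4},{"dx":2,"dy":-1.8,"dz":-1,"az":1.4},{"dx":2,"dy":-1.8,"dz":-1,"az":1.4},{"dx":2,"dy":-1.8,"dz":-1,"az":1.4},{"dx":2,"dy":-1.8,"dz":-1,"az":1.4},{"dx":2,"dy":-1.8,"dz":-1,"az":1.4},{"dx":2,"dy":-1.8,"dz":-1,"az":1.4},{"dx":2,"dy":-1.8,"dz":-1,"az":1.4},{"dx":2,"dy":-1.8,"dz":-1,"az":1.4},{"dx":2,"dy":-1.8,"dz":-1,"az":1.4},{"dx":1.8,"dy":-1.5,"dz":-1,"az":1.4},{},{},{}]' 6 40
cat > w.py <<'E'
from h import *
np.set_printoptions(precision=4,suppress=True)
s=telemetry.get_state(); print(s["time"],s["ee_pos"],s["tool_rot"],s["q"],s["ft_force"])
from scipy.spatial.transform import Rotation as Ro
print(Ro.from_rotvec(s["tool_rot"]).as_matrix())
E
python3 - <<'E'
from w import *
p=optics.grab_frame("wrist"); save(p,"w1.png")
for n,z in(("bar_mid",.009),("eye_top",.014),("bearing_face",.019)):
    for r in nets.landmark_of(p,n)[:2]: print(n,r["conf"],r["uv"],at_z(p,r["uv"],z))
W=cloud(p)
for r in nets.cut_out(p,"bar_mid")[:1]:
    P=W[r["mask"]]; P=P[np.isfinite(P[:,0])&(P[:,2]>.006)]
    print(cv2.minAreaRect((P[:,:2]*1000).astype(np.float32)))
    for x0 in np.arange(.47,.66,.01):
        q=P[(P[:,0]>x0)&(P[:,0]<x0+.01)]
        if len(q)>20: print(round(x0+.005,3),q[:,1].min(),q[:,1].max(),np.median(q[:,2]))
E
```

```text
1.35 [0.2484 0.5185 0.2453] [0.696  3.0635 0.    ] [ 0.9139  0.1584  1.597   0.      1.3862 -0.2101] [0.0522 0.195  0.7253]
[[-0.9018  0.4321  0.    ]
 [ 0.4321  0.9018  0.    ]
 [ 0.      0.     -1.    ]]
bar_mid 0.93 [143.9, 342.7] [0.2965 0.3062 0.009 ]
eye_top 0.88 [65.9, 380.3] [0.297  0.2175 0.014 ]
bearing_face 0.74 [62.9, 385.1] [0.2986 0.2163 0.019 ]
((276.73126220703125, 341.086181640625), (65.4327163696289, 302.7679748535156), 13.139822959899902)$[0]: bad value
```

View pics/w1.png

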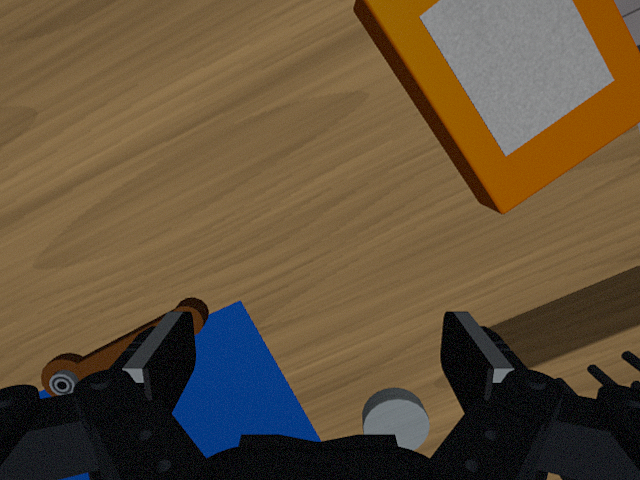

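The wrist view still shows the start position: the brown arm at (125,345) and the tin at (395,415). The rows were refused, so I retry with all six keys written out.

```bash
python3 -m jog '[{"dx":2,"dy":-1.8,"dz":-1,"ax":0,"ay":0,"az":1.4},{"dx":2,"dy":-1.8,"dz":-1,"ax":0,"ay":0,"az":1.4},{"dx":2,"dy":-1.8,"dz":-1,"ax":0,"ay":0,"az":1.4},{"dx":2,"dy":-1.8,"dz":-1,"ax":0,"ay":0,"az":1.4},{"dx":2,"dy":-1.8,"dz":-1,"ax":0,"ay":0,"az":1.4},{"dx":2,"dy":-1.8,"dz":-1,"ax":0,"ay":0,"az":1.4},{"dx":2,"dy":-1.8,"dz":-1,"ax":0,"ay":0,"az":1.4},{"dx":2,"dy":-1.8,"dz":-1,"ax":0,"ay":0,"az":1.4},{"dx":2,"dy":-1.8,"dz":-1,"ax":0,"ay":0,"az":1.4},{"dx":2,"dy":-1.8,"dz":-1,"ax":0,"ay":0,"az":1.4},{"dx":2,"dy":-1.8,"dz":-1,"ax":0,"ay":0,"az":1.4},{"dx":2,"dy":-1.8,"dz":-1,"ax":0,"ay":0,"az":1.4},{"dx":2,"dy":-1.8,"dz":-1,"ax":0,"ay":0,"az":1.4},{"dx":1.8,"dy":-1.5,"dz":-1,"ax":0,"ay":0,"az":1.4},{"dx":0,"dy":0,"dz":0,"ax":0,"ay":0,"az":0},{"dx":0,"dy":0,"dz":0,"ax":0,"ay":0,"az":0}]' 6 40
python3 - <<'E'
from w import *
p=optics.grab_frame("wrist"); save(p,"w2.png")
for n,z in(("bar_mid",.009),("eye_top",.014),("bearing_face",.019)):
    for r in nets.landmark_of(p,n)[:2]: print(n,r["conf"],r["uv"],at_z(p,r["uv"],z))
W=cloud(p)
for r in nets.cut_out(p,"bar_mid")[:1]:
    P=W[r["mask"]]; P=P[np.isfinite(P[:,0])&(P[:,2]>.006)&(P[:,2]<.03)]
    print(cv2.minAreaRect((P[:,:2]*1000).astype(np.float32)))
    for x0 in np.arange(.47,.66,.01):
        q=P[(P[:,0]>x0)&(P[:,0]<x0+.01)]
        if len(q)>20: print(round(x0+.005,3),q[:,1].min(),q[:,1].max(),np.median(q[:,2]))
E
```

```text
time: 3.2
ee_pos: [0.5263, 0.2694, 0.1051]
tool_rot: [-0.166, -3.136, -0.0]
ft_force: [-0.1, -0.0, 0.3]
opening: 0.06
grasp_force: 0.0
3.2 [0.5263 0.2694 0.1051] [-0.1663 -3.1363 -0.0001] [ 0.2687  0.3441  1.6675  0.0004  1.1308 -1.1963] [-0.1238 -0.0207  0.3312]
[[-0.9944  0.1058 -0.0009]
 [ 0.1058  0.9944  0.0001]
 [ 0.0009  0.     -1.    ]]
bar_mid 0.67 [315.9, 274.0] [0.5383 0.2664 0.009 ]
eye_top 0.96 [318.3, 417.2] [0.6311 0.2579 0.014 ]
bearing_face 0.6 [317.9, 425.3] [0.6329 0.2575 0.019 ]
((605.140625, 65.17729187011719), (9.996539115905762, 14.42055606842041), 28.11813735961914)
0.605 0.0564677623491645 0.07376093465892043 0.011918084215283637
```

View pics/w2.png

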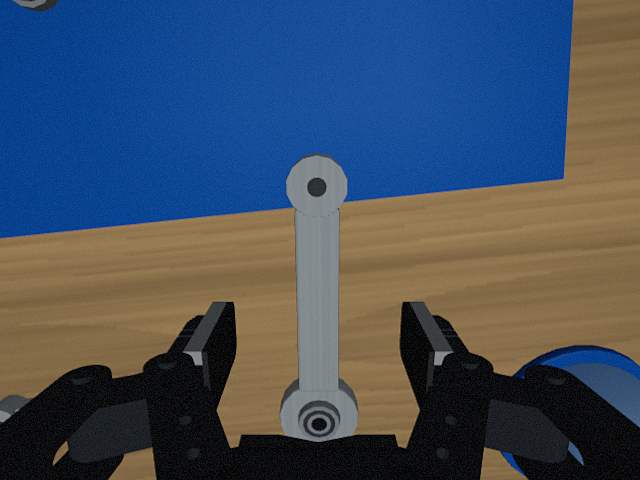

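The wrist view shows the grey arm centred between the fingers, with its eye at (318,417), boss at (317,187) and bar vertical in the image. I descend and grip.

```bash
python3 -m jog '[{"dx":0,"dy":-0.1,"dz":-2,"ax":0,"ay":0,"az":0},{"dx":0,"dy":0,"dz":-2,"ax":0,"ay":0,"az":0},{"dx":0,"dy":0,"dz":-2,"ax":0,"ay":0,"az":0},{"dx":0,"dy":0,"dz":-1.5,"ax":0,"ay":0,"az":0},{"dx":0,"dy":0,"dz":-0.8,"ax":0,"ay":0,"az":0},{"dx":0,"dy":0,"dz":-0.5,"ax":0,"ay":0,"az":0},{"dx":0,"dy":0,"dz":0,"ax":0,"ay":0,"az":0}]' && python3 -m jog '[{"dx":0,"dy":0,"dz":0,"ax":0,"ay":0,"az":0},{"dx":0,"dy":0,"dz":0,"ax":0,"ay":0,"az":0},{"dx":0,"dy":0,"dz":0,"ax":0,"ay":0,"az":0},{"dx":0,"dy":0,"dz":0,"ax":0,"ay":0,"az":0},{"dx":0,"dy":0,"dz":0,"ax":0,"ay":0,"az":0},{"dx":0,"dy":0,"dz":0,"ax":0,"ay":0,"az":0},{"dx":0,"dy":0,"dz":0,"ax":0,"ay":0,"az":0},{"dx":0,"dy":0,"dz":0,"ax":0,"ay":0,"az":0}]' 1 60
```

```text
time: 4.15
ee_pos: [0.5264, 0.2686, 0.0172]
tool_rot: [-0.164, -3.137, 0.0]
ft_force: [0.2, -1.2, 0.3]
opening: 0.0601
grasp_force: 0.0
time: 4.95
ee_pos: [0.5273, 0.2688, 0.0184]
tool_rot: [0.164, 3.136, 0.001]
ft_force: [-1.0, 0.9, 6.0]
opening: 0.0226
grasp_force: 61.4
```

```bash
python3 -m jog '[{"dx":0,"dy":0,"dz":1,"ax":0,"ay":0,"az":0},{"dx":0,"dy":0,"dz":2,"ax":0,"ay":0,"az":0},{"dx":0,"dy":0,"dz":2.5,"ax":0,"ay":0,"az":0},{"dx":0,"dy":0,"dz":2.5,"ax":0,"ay":0,"az":0},{"dx":0,"dy":0,"dz":2,"ax":0,"ay":0,"az":0},{"dx":-0.3,"dy":-2.8,"dz":0,"ax":0,"ay":0,"az":0.7},{"dx":-0.3,"dy":-2.8,"dz":0,"ax":0,"ay":0,"az":0.7},{"dx":-0.3,"dy":-2.8,"dz":0,"ax":0,"ay":0,"az":0.7},{"dx":-0.3,"dy":-2.8,"dz":0,"ax":0,"ay":0,"az":0.7},{"dx":-0.3,"dy":-2.8,"dz":0,"ax":0,"ay":0,"az":0.7},{"dx":-0.3,"dy":-2.8,"dz":0,"ax":0,"ay":0,"az":0.7},{"dx":-0.3,"dy":-2.8,"dz":0,"ax":0,"ay":0,"az":0.7},{"dx":-0.4,"dy":-2.8,"dz":0,"ax":0,"ay":0,"az":0.7},{"dx":-0.4,"dy":-2.8,"dz":0,"ax":0,"ay":0,"az":0.7},{"dx":-0.4,"dy":-2.8,"dz":0,"ax":0,"ay":0,"az":0.8},{"dx":-0.4,"dy":-2.8,"dz":0,"ax":0,"ay":0,"az":0.8},{"dx":-0.4,"dy":-2.8,"dz":0,"ax":0,"ay":0,"az":0.8},{"dx":0,"dy":0,"dz":0,"ax":0,"ay":0,"az":0},{"dx":0,"dy":0,"dz":0,"ax":0,"ay":0,"az":0}]'
python3 - <<'E'
from w import *
p=optics.grab_frame("wrist"); save(p,"w3.png")
s=optics.grab_frame("side"); save(s,"s3.png",(270,160,470,310),4)
for n,z in(("eye_top",.114),("v_centre",.073)):
    for c,im in(("w",p),("s",s)):
        for r in nets.landmark_of(im,n)[:2]: print(c,n,r["conf"],r["uv"],at_z(im,r["uv"],z))
E
```

```text
time: 6.85
ee_pos: [0.4849, -0.0675, 0.1171]
tool_rot: [0.071, -3.14, -0.001]
ft_force: [-0.2, 0.3, -2.0]
opening: 0.0226
grasp_force: 60.5
6.85 [ 0.4849 -0.0675  0.1171] [ 0.0714 -3.14   -0.0012] [-0.3859  0.0817  1.9507  0.0004  1.1103 -2.0023] [-0.1691  0.2962 -1.9617]
[[-0.999  -0.0454 -0.0008]
 [-0.0454  0.999   0.0007]
 [ 0.0008  0.0008 -1.    ]]
s eye_top 0.92 [358.0, 257.2] [ 0.5867 -0.0608  0.114 ]
s eye_top 0.84 [217.8, 266.2] [0.2569 0.044  0.114 ]
s v_centre 0.96 [379.3, 265.3] [ 0.6507 -0.0623  0.073 ]
```

View pics/s3.png

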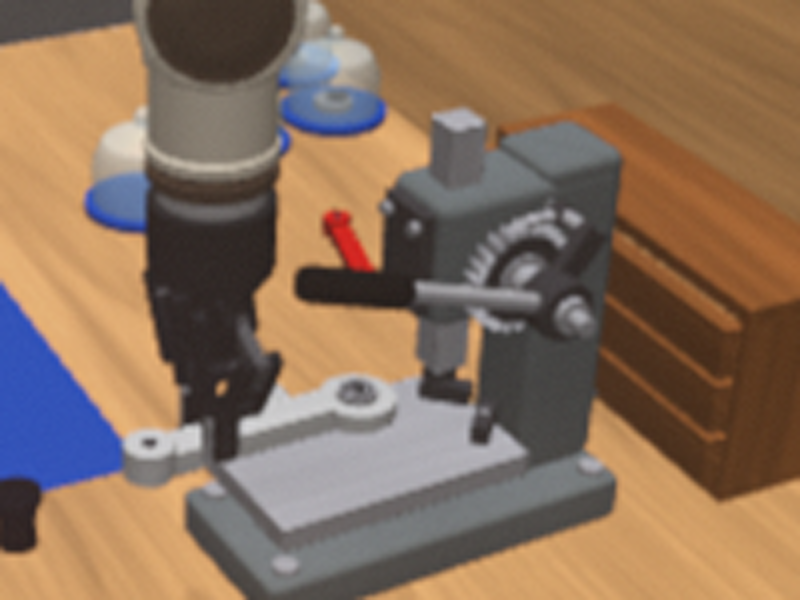

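The side crop shows the arm held level in front of the ram, eye at crop (358,395), with V posts at (445,385) and (483,420) and the way clear. I lower it towards the plate.

```bash
Z='{"dx":0,"dy":0,"dz":0,"ax":0,"ay":0,"az":0}'; python3 -m jog '[{"dx":0.5,"dy":0,"dz":-0.8,"ax":0,"ay":0,"az":0},{"dx":0.5,"dy":0,"dz":-0.8,"ax":0,"ay":0,"az":0},{"dx":0,"dy":0,"dz":-0.6,"ax":0,"ay":0,"az":0},{"dx":0,"dy":0,"dz":-0.1,"ax":0,"ay":0,"az":0},{"dx":0,"dy":0,"dz":0,"ax":0,"ay":0,"az":0}]'; python3 -m jog '[{"dx":0,"dy":0,"dz":-0.1,"ax":0,"ay":0,"az":0},{"dx":0,"dy":0,"dz":0,"ax":0,"ay":0,"az":0}]'; python3 -m jog '[{"dx":0,"dy":0,"dz":-0.1,"ax":0,"ay":0,"az":0},{"dx":0,"dy":0,"dz":0,"ax":0,"ay":0,"az":0}]'
```

```text
time: 7.65
ee_pos: [0.4951, -0.0673, 0.0937]
tool_rot: [0.074, -3.139, -0.001]
ft_force: [0.1, -0.5, -3.1]
opening: 0.0224
grasp_force: 60.4
time: 7.85
ee_pos: [0.4955, -0.0675, 0.0935]
tool_rot: [-0.074, 3.14, -0.0]
ft_force: [-0.0, 0.2, -2.5]
opening: 0.0226
grasp_force: 60.4
time: 8.05
ee_pos: [0.4955, -0.0675, 0.0924]
tool_rot: [-0.074, 3.141, -0.0]
ft_force: [0.6, -0.2, -1.0]
opening: 0.0221
grasp_force: 60.4
```

```bash
python3 -m jog '[{"dx":0,"dy":0,"dz":-0.1,"ax":0,"ay":0,"az":0},{"dx":0.5,"dy":0,"dz":0,"ax":0,"ay":0,"az":0},{"dx":0.5,"dy":0,"dz":0,"ax":0,"ay":0,"az":0},{"dx":0.5,"dy":0,"dz":0,"ax":0,"ay":0,"az":0},{"dx":0.5,"dy":0,"dz":0,"ax":0,"ay":0,"az":0},{"dx":0.5,"dy":0,"dz":0,"ax":0,"ay":0,"az":0},{"dx":0.5,"dy":0.1,"dz":0,"ax":0,"ay":0,"az":0},{"dx":0.5,"dy":0,"dz":0,"ax":0,"ay":0,"az":0},{"dx":0.5,"dy":0,"dz":0,"ax":0,"ay":0,"az":0},{"dx":0.3,"dy":0,"dz":0,"ax":0,"ay":0,"az":0},{"dx":0,"dy":0,"dz":0,"ax":0,"ay":0,"az":0}]'
python3 - <<'E'
from w import *
s=optics.grab_frame("side"); 
for n,z in(("eye_top",.088),("v_centre",.074),("ram",.11)):
    for r in nets.landmark_of(s,n)[:2]: print(n,r["conf"],r["uv"],at_z(s,r["uv"],z))
E
```

```text
time: 9.15
ee_pos: [0.5394, -0.0665, 0.0916]
tool_rot: [-0.074, 3.139, -0.0]
ft_force: [-0.5, -0.1, 4.2]
opening: 0.0221
grasp_force: 61.2
9.15 [ 0.5394 -0.0665  0.0916] [-0.0741  3.1393 -0.0004] [-0.3453  0.2505  1.8155  0.0003  1.0741 -1.9634] [-0.4694 -0.0913  4.1996]
[[-0.9989 -0.0472  0.0015]
 [-0.0472  0.9989 -0.0002]
 [-0.0014 -0.0003 -1.    ]]
eye_top 0.67 [218.0, 264.6] [0.2673 0.0899 0.088 ]
eye_top 0.43 [330.0, 246.5] [0.5642 0.0518 0.088 ]
v_centre 0.93 [380.3, 266.2] [ 0.65   -0.0683  0.074 ]
v_centre 0.64 [373.4, 260.0] [ 0.6486 -0.0355  0.074 ]
ram 0.76 [378.2, 253.3] [ 0.6456 -0.0605  0.11  ]
```

```bash
python3 -m jog '[{"dx":0.2,"dy":0,"dz":0,"ax":0,"ay":0,"az":0},{"dx":0.2,"dy":0,"dz":0,"ax":0,"ay":0,"az":0},{"dx":0.2,"dy":0,"dz":0,"ax":0,"ay":0,"az":0},{"dx":0,"dy":0,"dz":0,"ax":0,"ay":0,"az":0}]'; python3 -m jog '[{"dx":0.1,"dy":0,"dz":0,"ax":0,"ay":0,"az":0},{"dx":0.1,"dy":0,"dz":0,"ax":0,"ay":0,"az":0},{"dx":0,"dy":0,"dz":0,"ax":0,"ay":0,"az":0}]'
```

```text
time: 9.75
ee_pos: [0.5439, -0.0665, 0.0916]
tool_rot: [0.074, -3.139, 0.0]
ft_force: [-3.3, 1.0, 7.6]
opening: 0.0223
grasp_force: 61.6
time: 10.05
ee_pos: [0.5449, -0.0665, 0.0916]
tool_rot: [0.075, -3.136, -0.0]
ft_force: [-8.4, -0.6, 10.5]
opening: 0.0224
grasp_force: 62.1
```

```bash
python3 -m jog '[{"dx":0.1,"dy":0,"dz":0,"ax":0,"ay":0,"az":0},{"dx":0,"dy":0,"dz":0,"ax":0,"ay":0,"az":0}]'; python3 -m jog '[{"dx":0.1,"dy":0,"dz":0,"ax":0,"ay":0,"az":0},{"dx":0,"dy":0,"dz":0,"ax":0,"ay":0,"az":0}]'
```

```text
time: 10.25
ee_pos: [0.545, -0.0665, 0.0916]
tool_rot: [0.075, -3.134, -0.001]
ft_force: [-12.4, -0.2, 14.8]
opening: 0.0226
grasp_force: 62.5
time: 10.45
ee_pos: [0.5451, -0.0665, 0.0916]
tool_rot: [0.075, -3.132, -0.001]
ft_force: [-16.5, -0.6, 17.3]
opening: 0.0221
grasp_force: 62.9
```

Blocked with −16 N in x and about zero in y, so the eye is seated on both V faces. I release, back up and look.

```bash
python3 -m jog '[{"dx":0,"dy":0,"dz":0,"ax":0,"ay":0,"az":0},{"dx":0,"dy":0,"dz":0,"ax":0,"ay":0,"az":0},{"dx":0,"dy":0,"dz":0,"ax":0,"ay":0,"az":0},{"dx":0,"dy":0,"dz":1,"ax":0,"ay":0,"az":0},{"dx":-0.3,"dy":0,"dz":1.5,"ax":0,"ay":0,"az":0},{"dx":-1,"dy":0,"dz":2,"ax":0,"ay":0,"az":0},{"dx":-2,"dy":0,"dz":2,"ax":0,"ay":0,"az":0},{"dx":-3,"dy":0,"dz":2,"ax":0,"ay":0,"az":0},{"dx":-3,"dy":0,"dz":2,"ax":0,"ay":0,"az":0},{"dx":-3,"dy":0,"dz":2,"ax":0,"ay":0,"az":0},{"dx":-3,"dy":0,"dz":2,"ax":0,"ay":0,"az":0},{"dx":0,"dy":0,"dz":0,"ax":0,"ay":0,"az":0}]' 4 60
python3 - <<'E'
from w import *
s=optics.grab_frame("side"); t=optics.grab_frame("top")
a=cv2.resize(s["image"][190:310,300:460],None,fx=3.75,fy=3.75,interpolation=cv2.INTER_CUBIC)[:, :, ::-1]
save(s,"s4.png",(310,195,440,295),6)
for n,z in(("eye_top",.088),("bearing_face",.093),("v_centre",.074),("ram",.11),("lever_grip",.25),("lever_pivot",.205)):
    for r in nets.landmark_of(s,n)[:1]: print(n,r["conf"],r["uv"],at_z(s,r["uv"],z))
W=cloud(t); z=W[...,2]
m=(z>.088)&(z<.105)&(W[...,0]>.45)&(W[...,0]<.62)&(abs(W[...,1]+.06)<.03); P=W[m]
for x0 in np.arange(.48,.62,.01):
    q=P[(P[:,0]>x0)&(P[:,0]<x0+.01)]
    if len(q)>3: print(round(x0+.005,3),q[:,1].min(),q[:,1].max(),np.median(q[:,2]))
m=(z>.2)&(W[...,0]>.47)&(W[...,0]<.66)&(W[...,1]<-.125)&(W[...,1]>-.18); P=W[m]
for x0 in np.arange(.47,.66,.015):
    q=P[(P[:,0]>x0)&(P[:,0]<x0+.015)]
    if len(q)>3: print("lever",round(x0+.0075,3),q[:,1].min(),q[:,1].max(),np.percentile(q[:,2],95))
E
```

```text
time: 11.65
ee_pos: [0.3951, -0.0671, 0.2407]
tool_rot: [-0.073, 3.134, -0.007]
ft_force: [0.8, -0.5, 0.6]
opening: 0.0397
grasp_force: 0.0
11.65 [ 0.3951 -0.0671  0.2407] [-0.0727  3.1337 -0.0067] [-0.4716 -0.3285  2.0618 -0.0004  1.4002 -2.0887] [ 0.8244 -0.5421  0.6322]
[[-0.9989 -0.0463  0.0071]
 [-0.0464  0.9989 -0.0041]
 [-0.0069 -0.0044 -1.    ]]
eye_top 0.84 [220.8, 262.6] [0.2763 0.0959 0.088 ]
bearing_face 0.56 [217.7, 261.2] [0.2692 0.0979 0.093 ]
v_centre 0.97 [380.5, 266.3] [ 0.6503 -0.0689  0.074 ]
ram 0.73 [377.8, 253.1] [ 0.6452 -0.0593  0.11  ]
lever_grip 0.94 [359.1, 231.9] [ 0.5305 -0.1555  0.25  ]
lever_pivot 0.66 [410.8, 239.9] [ 0.6608 -0.1689  0.205 ]
0.495 -0.07892484161309966 -0.05408643342936192 0.0944166775781152
0.505 -0.08173129231077335 -0.05183327245375661 0.09445761546092457
0.515 -0.07961809213669477 -0.05201656464174419 0.09448376885131488
0.525 -0.0779867786967164 -0.055019608850467236 0.09019067220864006
0.535 -0.07614429091660257 -0.055407267346482006 0.09071806322426054
0.545 -0.07626809034610649 -0.05319370997511811 0.09003130395790777
0.555 -0.
[... 636 characters left out ...]
867122 -0.1450348333210713 0.2677292262481693
lever 0.538 -0.16390556441183374 -0.14399376236453623 0.26246005526656513
lever 0.552 -0.16325725871581065 -0.14370968480195376 0.2571310181014362
lever 0.568 -0.16164480461718636 -0.14444685127049037 0.2528953304900587
lever 0.582 -0.1586479564623925 -0.14628938154031343 0.2434859465563762
lever 0.598 -0.1571305180808838 -0.14542994899690287 0.23825036272927244
lever 0.612 -0.1567472162771495 -0.1446800678972301 0.23225820248229145
lever 0.628 -0.15607792241146884 -0.1438810560665665 0.22778812487447636
lever 0.643 -0.1554128417069979 -0.14349611818018812 0.2219587922448282
lever 0.658 -0.1604022193175852 -0.12625400506447146 0.22044064131516747
```

View pics/s4.png

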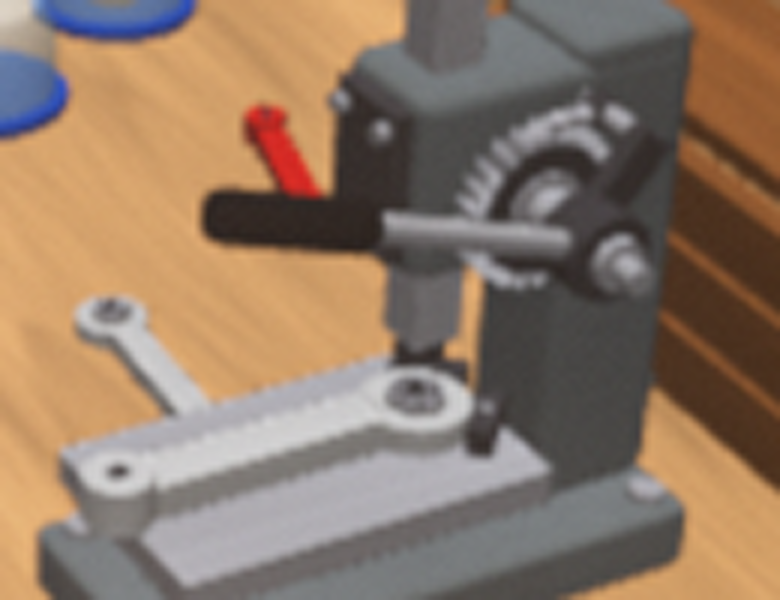

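The side crop shows the arm flat on the plate, with its eye (415,395) seated between the V posts under the ram nose. The lever grip (290,220) is raised at about −0.33 rad. I go to the lever grip.

```bash
python3 -m jog '[{"dx":0,"dy":-1,"dz":3,"ax":0,"ay":0,"az":0},{"dx":0,"dy":-1.6,"dz":3,"ax":0,"ay":0,"az":0},{"dx":1.4,"dy":-2,"dz":3,"ax":0,"ay":0,"az":0},{"dx":3,"dy":-2,"dz":0,"ax":0,"ay":0,"az":0},{"dx":3,"dy":-1.2,"dz":0,"ax":0,"ay":0,"az":0},{"dx":3,"dy":-1,"dz":0,"ax":0,"ay":0,"az":0},{"dx":3,"dy":0,"dz":0,"ax":0,"ay":0,"az":0},{"dx":0,"dy":0,"dz":-2,"ax":0,"ay":0,"az":0},{"dx":0,"dy":0,"dz":-2,"ax":0,"ay":0,"az":0},{"dx":0,"dy":0,"dz":-2,"ax":0,"ay":0,"az":0},{"dx":0,"dy":0,"dz":-1.5,"ax":0,"ay":0,"az":0},{"dx":0,"dy":0,"dz":-0.7,"ax":0,"ay":0,"az":0},{"dx":0,"dy":0,"dz":0,"ax":0,"ay":0,"az":0}]' 5 40
python3 - <<'E'
from w import *
p=optics.grab_frame("wrist"); save(p,"w5.png")
for r in nets.landmark_of(p,"lever_grip")[:1]: print(r["conf"],r["uv"],at_z(p,r["uv"],.253))
print("tcp px",proj(p,[s["ee_pos"][0],s["ee_pos"][1],.253]))
E
```

```text
time: 13.35
ee_pos: [0.529, -0.1542, 0.243]
tool_rot: [0.074, -3.139, -0.002]
ft_force: [-0.0, -0.3, 0.6]
opening: 0.0501
grasp_force: 0.0
13.35 [ 0.529  -0.1542  0.243 ] [ 0.0741 -3.1386 -0.0019] [-0.5029  0.1     1.6656 -0.      1.3783 -2.1209] [-0.0062 -0.2535  0.6483]
[[-0.9989 -0.0472 -0.0021]
 [-0.0472  0.9989  0.0012]
 [ 0.0021  0.0013 -1.    ]]
0.69 [308.6, 354.3] [ 0.5301 -0.1579  0.253 ]
tcp px [320.3028 351.8678]
```

View pics/w5.png

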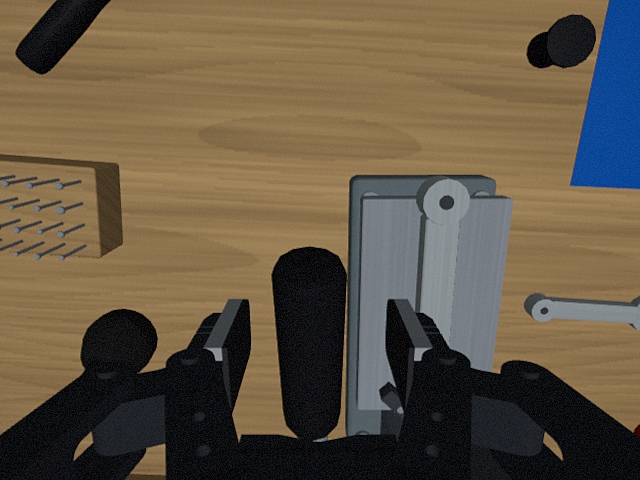

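The wrist view shows the grip between the fingers at (310,350), about 8 px left of the jaw centre. I shift 2.5 mm and close.

```bash
python3 -m jog '[{"dx":0,"dy":-0.25,"dz":0.4,"ax":0,"ay":0,"az":0},{"dx":0,"dy":0,"dz":0,"ax":0,"ay":0,"az":0},{"dx":0,"dy":0,"dz":0,"ax":0,"ay":0,"az":0},{"dx":0,"dy":0,"dz":0,"ax":0,"ay":0,"az":0},{"dx":0,"dy":0,"dz":0,"ax":0,"ay":0,"az":0},{"dx":0,"dy":0,"dz":0,"ax":0,"ay":0,"az":0},{"dx":0,"dy":0,"dz":0,"ax":0,"ay":0,"az":0}]' 1 40
python3 - <<'E'
import numpy as np
a0=.33;r=.148;c,s=np.cos,np.sin
def tcp(a): # a positive = down; rel pivot; tool tilt = a+a0
    t=a+a0
    h,z=-r*c(a),-r*s(a)
    return np.array([h+.005*s(t), z-.005*c(t)])
for step in (-.06,.06,.1):
    print(step)
    a=-a0 if step>0 else -a0; 
    for k in range(14):
        d=tcp(a+step)-tcp(a); print(round(a,2),np.round(d*100,2),round(np.degrees(step),2)); a+=step
        if a>.4 or a<-.7: break
E
```

```text
time: 14.15
ee_pos: [0.5296, -0.1567, 0.2485]
tool_rot: [-0.074, 3.14, 0.001]
ft_force: [-0.4, 5.4, 3.7]
opening: 0.0197
grasp_force: 39.1
-0.06
-0.33 [0.28 0.83] -3.44
-0.39 [0.33 0.81] -3.44
-0.45 [0.38 0.79] -3.44
-0.51 [0.43 0.77] -3.44
-0.57 [0.47 0.74] -3.44
-0.63 [0.52 0.71] -3.44
-0.69 [0.56 0.68] -3.44
0.06
-0.33 [-0.23 -0.85] 3.44
-0.27 [-0.18 -0.86] 3.44
-0.21 [-0.13 -0.87] 3.44
-0.15 [-0.08 -0.88] 3.44
-0.09 [-0.02 -0.88] 3.44
-0.03 [ 0.03 -0.88] 3.44
0.03 [ 0.08 -0.87] 3.44
0.09 [ 0.13 -0.87] 3.44
0.15 [ 0.19 -0.86] 3.44
0.21 [ 0.24 -0.85] 3.44
0.27 [ 0.29 -0.83] 3.44
0.33 [ 0.34 -0.81] 3.44
0.39 [ 0.38 -0.79] 3.44
0.1
-0.33 [-0.36 -1.42] 5.73
-0.23 [-0.22 -1.45] 5.73
-0.13 [-0.07 -1.46] 5.73
-0.03 [ 0.08 -1.46] 5.73
0.07 [ 0.22 -1.45] 5.73
0.17 [ 0.37 -1.42] 5.73
0.27 [ 0.51 -1.37] 5.73
0.37 [ 0.64 -1.32] 5.73
```

```bash
python3 -m jog '[{"dx":-0.23,"dy":0,"dz":-0.85,"ax":0.17,"ay":-3.44,"az":0},{"dx":-0.18,"dy":0,"dz":-0.86,"ax":0.17,"ay":-3.44,"az":0},{"dx":-0.13,"dy":0,"dz":-0.87,"ax":0.17,"ay":-3.44,"az":0},{"dx":-0.08,"dy":0,"dz":-0.88,"ax":0.17,"ay":-3.44,"az":0},{"dx":-0.02,"dy":0,"dz":-0.88,"ax":0.17,"ay":-3.44,"az":0}]'; python3 -m jog '[{"dx":0.03,"dy":0,"dz":-0.88,"ax":0.17,"ay":-3.44,"az":0},{"dx":0.08,"dy":0,"dz":-0.87,"ax":0.17,"ay":-3.44,"az":0},{"dx":0.13,"dy":0,"dz":-0.87,"ax":0.17,"ay":-3.44,"az":0}]'
```

```text
time: 14.65
ee_pos: [0.5229, -0.157, 0.2047]
tool_rot: [-0.067, 2.838, 0.011]
ft_force: [0.1, 4.7, 3.4]
opening: 0.0196
grasp_force: 39.1
time: 14.95
ee_pos: [0.5253, -0.157, 0.1784]
tool_rot: [-0.063, 2.658, 0.016]
ft_force: [2.7, 7.0, 3.4]
opening: 0.0197
grasp_force: 39.1
```

```bash
python3 -m jog '[{"dx":0.19,"dy":0,"dz":-0.86,"ax":0.17,"ay":-3.44,"az":0},{"dx":0.24,"dy":0,"dz":-0.85,"ax":0.17,"ay":-3.44,"az":0},{"dx":0.29,"dy":0,"dz":-0.83,"ax":0.17,"ay":-3.44,"az":0},{"dx":0.22,"dy":0,"dz":-0.55,"ax":0.11,"ay":-2.3,"az":0}]'; python3 -m jog '[{"dx":-0.22,"dy":0,"dz":0.55,"ax":-0.11,"ay":2.3,"az":0},{"dx":-0.29,"dy":0,"dz":0.83,"ax":-0.17,"ay":3.44,"az":0},{"dx":-0.24,"dy":0,"dz":0.85,"ax":-0.17,"ay":3.44,"az":0},{"dx":-0.19,"dy":0,"dz":0.86,"ax":-0.17,"ay":3.44,"az":0},{"dx":-0.13,"dy":0,"dz":0.87,"ax":-0.17,"ay":3.44,"az":0},{"dx":-0.08,"dy":0,"dz":0.87,"ax":-0.17,"ay":3.44,"az":0},{"dx":-0.03,"dy":0,"dz":0.88,"ax":-0.17,"ay":3.44,"az":0},{"dx":0.02,"dy":0,"dz":0.88,"ax":-0.17,"ay":3.44,"az":0},{"dx":0.08,"dy":0,"dz":0.88,"ax":-0.17,"ay":3.44,"az":0},{"dx":0.13,"dy":0,"dz":0.87,"ax":-0.17,"ay":3.44,"az":0},{"dx":0.18,"dy":0,"dz":0.86,"ax":-0.17,"ay":3.44,"az":0},{"dx":0.23,"dy":0,"dz":0.85,"ax":-0.17,"ay":3.44,"az":0}]'; python3 -m jog '[{"dx":0.28,"dy":0,"dz":0.83,"ax":-0.17,"ay":3.44,"az":0},{"dx":0.33,"dy":0,"dz":0.81,"ax":-0.17,"ay":3.44,"az":0},{"dx":0.38,"dy":0,"dz":0.79,"ax":-0.17,"ay":3.44,"az":0},{"dx":0.43,"dy":0,"dz":0.77,"ax":-0.17,"ay":3.44,"az":0},{"dx":0.47,"dy":0,"dz":0.74,"ax":-0.17,"ay":3.44,"az":0}]'
python3 - <<'E'
from w import *
s=optics.grab_frame("side"); save(s,"s6.png",(310,195,440,295),6)
for r in nets.landmark_of(s,"ram")[:1]: print(r["conf"],r["uv"])
E
```

```text
time: 15.35
ee_pos: [0.5347, -0.1565, 0.1474]
tool_rot: [-0.057, 2.438, 0.024]
ft_force: [1.6, 7.4, 5.0]
opening: 0.0195
grasp_force: 39.6
time: 16.55
ee_pos: [0.5282, -0.1567, 0.2469]
tool_rot: [0.073, -3.134, -0.002]
ft_force: [-2.7, 1.8, -1.4]
opening: 0.02
grasp_force: 40.9
time: 17.05
ee_pos: [0.547, -0.1559, 0.287]
tool_rot: [0.066, -2.833, 0.007]
ft_force: [-5.5, 7.0, 2.6]
opening: 0.0197
grasp_force: 41.0
17.05 [ 0.547  -0.1559  0.287 ] [ 0.0662 -2.8327  0.0069] [-0.42    0.3437  1.3216 -0.1371  1.7526 -2.0436] [-5.4963  7.0347  2.5681]
[[-0.9518 -0.0463 -0.3031]
 [-0.0449  0.9989 -0.0118]
 [ 0.3033  0.0023 -0.9529]]
0.63 [378.6, 258.8]
```

View pics/s6.png

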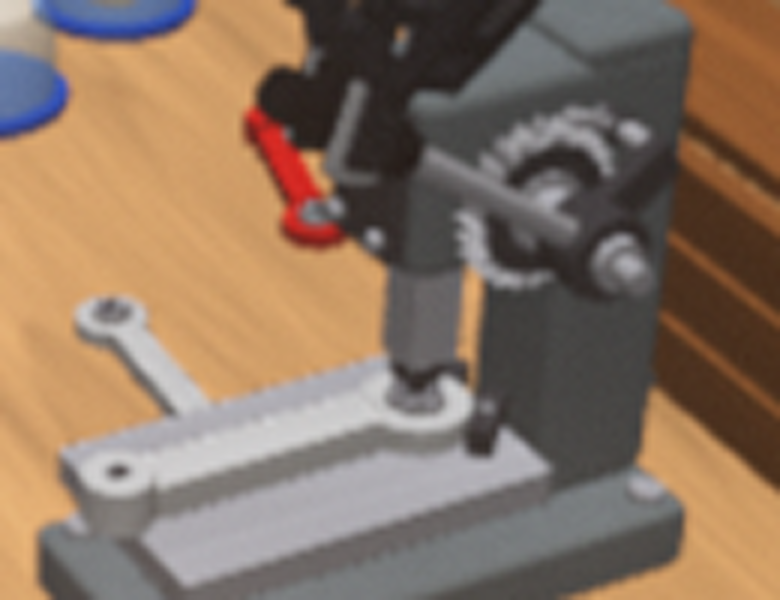

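The side crop shows the ram nose lowered to (415,385), centred over the bearing, and the arm still in the V. Second down stroke, reading as it goes.

```bash
python3 -m jog '[{"dx":-0.47,"dy":0,"dz":-0.74,"ax":0.17,"ay":-3.44,"az":0},{"dx":-0.43,"dy":0,"dz":-0.77,"ax":0.17,"ay":-3.44,"az":0},{"dx":-0.38,"dy":0,"dz":-0.79,"ax":0.17,"ay":-3.44,"az":0},{"dx":-0.33,"dy":0,"dz":-0.81,"ax":0.17,"ay":-3.44,"az":0},{"dx":-0.28,"dy":0,"dz":-0.83,"ax":0.17,"ay":-3.44,"az":0}]'; python3 -m jog '[{"dx":-0.23,"dy":0,"dz":-0.85,"ax":0.17,"ay":-3.44,"az":0},{"dx":-0.18,"dy":0,"dz":-0.86,"ax":0.17,"ay":-3.44,"az":0},{"dx":-0.13,"dy":0,"dz":-0.87,"ax":0.17,"ay":-3.44,"az":0}]'; python3 -m jog '[{"dx":-0.08,"dy":0,"dz":-0.88,"ax":0.17,"ay":-3.44,"az":0},{"dx":-0.02,"dy":0,"dz":-0.88,"ax":0.17,"ay":-3.44,"az":0}]';  python3 -m jog '[{"dx":0.03,"dy":0,"dz":-0.88,"ax":0.17,"ay":-3.44,"az":0}]'
```

```text
time: 17.65
ee_pos: [0.5285, -0.1567, 0.2478]
tool_rot: [-0.073, 3.141, 0.001]
ft_force: [-3.3, 3.8, 3.1]
opening: 0.0199
grasp_force: 41.5
time: 17.95
ee_pos: [0.5231, -0.157, 0.2218]
tool_rot: [-0.069, 2.96, 0.007]
ft_force: [-3.6, 4.7, 2.6]
opening: 0.0195
grasp_force: 41.5
time: 18.15
ee_pos: [0.5221, -0.157, 0.204]
tool_rot: [-0.066, 2.84, 0.011]
ft_force: [-1.2, 3.3, 1.4]
opening: 0.0195
grasp_force: 41.4
time: 18.25
ee_pos: [0.5224, -0.157, 0.195]
tool_rot: [-0.065, 2.78, 0.013]
ft_force: [0.1, 3.3, 1.5]
opening: 0.0198
grasp_force: 41.3
```

```bash
python3 -m jog '[{"dx":0.08,"dy":0,"dz":-0.87,"ax":0.17,"ay":-3.44,"az":0}]'; python3 -m jog '[{"dx":0.13,"dy":0,"dz":-0.87,"ax":0.17,"ay":-3.44,"az":0}]'; python3 -m jog '[{"dx":0.19,"dy":0,"dz":-0.86,"ax":0.17,"ay":-3.44,"az":0}]'
```

```text
time: 18.35
ee_pos: [0.5233, -0.157, 0.1862]
tool_rot: [-0.063, 2.72, 0.015]
ft_force: [1.2, 4.0, 2.0]
opening: 0.0197
grasp_force: 41.2
time: 18.45
ee_pos: [0.5247, -0.1569, 0.1776]
tool_rot: [-0.062, 2.659, 0.017]
ft_force: [2.5, 6.4, 2.9]
opening: 0.0195
grasp_force: 41.3
time: 18.55
ee_pos: [0.5266, -0.1568, 0.1692]
tool_rot: [-0.061, 2.599, 0.019]
ft_force: [-3.4, 6.2, 7.4]
opening: 0.0196
grasp_force: 41.9
```

```bash
python3 -m jog '[{"dx":0.12,"dy":0,"dz":-0.43,"ax":0.08,"ay":-1.72,"az":0}]'; python3 -m jog '[{"dx":0.12,"dy":0,"dz":-0.42,"ax":0.08,"ay":-1.72,"az":0}]'
```

```text
time: 18.65
ee_pos: [0.5278, -0.1567, 0.1649]
tool_rot: [-0.059, 2.569, 0.021]
ft_force: [-5.1, 6.2, 7.3]
opening: 0.0194
grasp_force: 42.0
time: 18.75
ee_pos: [0.529, -0.1567, 0.1609]
tool_rot: [-0.06, 2.54, 0.021]
ft_force: [-4.8, 5.3, 7.0]
opening: 0.0198
grasp_force: 42.0
```

```bash
python3 -m jog '[{"dx":0.14,"dy":0,"dz":-0.42,"ax":0.08,"ay":-1.72,"az":0}]'; python3 -m jog '[{"dx":0.15,"dy":0,"dz":-0.41,"ax":0.08,"ay":-1.72,"az":0}]'; python3 -m jog '[{"dx":0.16,"dy":0,"dz":-0.41,"ax":0.08,"ay":-1.72,"az":0}]'
```

```text
time: 18.85
ee_pos: [0.5304, -0.1566, 0.1566]
tool_rot: [-0.059, 2.51, 0.022]
ft_force: [-5.7, 5.3, 7.1]
opening: 0.02
grasp_force: 42.0
time: 18.95
ee_pos: [0.5319, -0.1565, 0.1525]
tool_rot: [-0.059, 2.48, 0.023]
ft_force: [-5.4, 5.4, 6.6]
opening: 0.0198
grasp_force: 42.0
time: 19.05
ee_pos: [0.5336, -0.1564, 0.1483]
tool_rot: [-0.058, 2.45, 0.024]
ft_force: [-4.7, 4.8, 6.8]
opening: 0.0196
grasp_force: 42.0
```

```bash
python3 -m jog '[{"dx":-0.16,"dy":0,"dz":0.41,"ax":-0.08,"ay":1.72,"az":0},{"dx":-0.29,"dy":0,"dz":0.83,"ax":-0.16,"ay":3.44,"az":0},{"dx":-0.24,"dy":0,"dz":0.85,"ax":-0.16,"ay":3.44,"az":0},{"dx":-0.19,"dy":0,"dz":0.86,"ax":-0.17,"ay":3.44,"az":0},{"dx":-0.13,"dy":0,"dz":0.87,"ax":-0.17,"ay":3.44,"az":0},{"dx":-0.08,"dy":0,"dz":0.87,"ax":-0.17,"ay":3.44,"az":0},{"dx":-0.03,"dy":0,"dz":0.88,"ax":-0.17,"ay":3.44,"az":0},{"dx":0.02,"dy":0,"dz":0.88,"ax":-0.17,"ay":3.44,"az":0},{"dx":0.08,"dy":0,"dz":0.88,"ax":-0.17,"ay":3.44,"az":0},{"dx":0.13,"dy":0,"dz":0.87,"ax":-0.17,"ay":3.44,"az":0},{"dx":0.18,"dy":0,"dz":0.86,"ax":-0.17,"ay":3.44,"az":0},{"dx":0.23,"dy":0,"dz":0.85,"ax":-0.17,"ay":3.44,"az":0}]'; python3 -m jog '[{"dx":-0.23,"dy":0,"dz":-0.85,"ax":0.17,"ay":-3.44,"az":0},{"dx":-0.09,"dy":0,"dz":-0.43,"ax":0.08,"ay":-1.72,"az":0}]'; python3 -m jog '[{"dx":-0.09,"dy":0,"dz":-0.43,"ax":0.08,"ay":-1.72,"az":0}]'; python3 -m jog '[{"dx":-0.07,"dy":0,"dz":-0.43,"ax":0.08,"ay":-1.72,"az":0}]'
```

```text
time: 20.25
ee_pos: [0.5281, -0.1567, 0.2469]
tool_rot: [0.072, -3.134, -0.002]
ft_force: [-1.6, 4.1, -1.7]
opening: 0.0195
grasp_force: 40.9
time: 20.45
ee_pos: [0.5254, -0.1568, 0.2341]
tool_rot: [-0.075, 3.052, 0.004]
ft_force: [-2.3, 2.7, 3.9]
opening: 0.0196
grasp_force: 41.3
time: 20.55
ee_pos: [0.5248, -0.1568, 0.2303]
tool_rot: [-0.073, 3.021, 0.005]
ft_force: [-2.1, 4.5, 3.9]
opening: 0.0194
grasp_force: 41.5
time: 20.65
ee_pos: [0.5242, -0.1569, 0.2266]
tool_rot: [-0.073, 2.991, 0.005]
ft_force: [-3.0, 4.3, 5.8]
opening: 0.0195
grasp_force: 41.8
```

```bash
python3 -m jog '[{"dx":-0.06,"dy":0,"dz":-0.43,"ax":0.08,"ay":-1.72,"az":0}]'; python3 -m jog '[{"dx":-0.05,"dy":0,"dz":-0.43,"ax":0.08,"ay":-1.72,"az":0}]'
```

```text
time: 20.75
ee_pos: [0.5237, -0.1569, 0.2227]
tool_rot: [-0.072, 2.96, 0.006]
ft_force: [-3.1, 4.5, 7.4]
opening: 0.0198
grasp_force: 42.0
time: 20.85
ee_pos: [0.5233, -0.1569, 0.2186]
tool_rot: [-0.072, 2.93, 0.007]
ft_force: [-3.9, 4.9, 7.1]
opening: 0.0192
grasp_force: 41.9
```

```bash
python3 -m jog '[{"dx":-0.03,"dy":0,"dz":-0.44,"ax":0.08,"ay":-1.72,"az":0}]'; python3 -m jog '[{"dx":-0.02,"dy":0,"dz":-0.3,"ax":0.05,"ay":-1.2,"az":0}]'
```

```text
time: 20.95
ee_pos: [0.523, -0.157, 0.2142]
tool_rot: [-0.071, 2.9, 0.008]
ft_force: [-3.6, 4.8, 7.4]
opening: 0.0191
grasp_force: 41.9
time: 21.05
ee_pos: [0.5228, -0.1569, 0.2111]
tool_rot: [-0.07, 2.879, 0.008]
ft_force: [-3.1, 4.5, 6.4]
opening: 0.0194
grasp_force: 41.9
```

```bash
python3 -m jog '[{"dx":-0.01,"dy":0,"dz":-0.3,"ax":0.06,"ay":-1.2,"az":0}]'; python3 -m jog '[{"dx":0,"dy":0,"dz":-0.3,"ax":0.06,"ay":-1.2,"az":0}]'
```

```text
time: 21.15
ee_pos: [0.5227, -0.1569, 0.2082]
tool_rot: [-0.07, 2.858, 0.009]
ft_force: [-4.2, 4.7, 7.7]
opening: 0.0198
grasp_force: 41.9
time: 21.25
ee_pos: [0.5227, -0.1569, 0.2052]
tool_rot: [-0.069, 2.837, 0.01]
ft_force: [-4.7, 4.1, 7.6]
opening: 0.0197
grasp_force: 42.0
```

```bash
python3 -m jog '[{"dx":0.01,"dy":0,"dz":-0.3,"ax":0.06,"ay":-1.2,"az":0}]'; python3 -m jog '[{"dx":0.01,"dy":0,"dz":-0.2,"ax":0.04,"ay":-0.8,"az":0}]'
```

```text
time: 21.35
ee_pos: [0.5228, -0.1569, 0.2022]
tool_rot: [-0.069, 2.817, 0.01]
ft_force: [-4.7, 4.1, 6.9]
opening: 0.0195
grasp_force: 42.0
time: 21.45
ee_pos: [0.5228, -0.1569, 0.2001]
tool_rot: [-0.069, 2.803, 0.011]
ft_force: [-3.6, 4.0, 7.3]
opening: 0.0196
grasp_force: 42.0
```

```bash
python3 -m jog '[{"dx":0.01,"dy":0,"dz":-0.3,"ax":0.06,"ay":-1.2,"az":0}]'; python3 -m jog '[{"dx":0.02,"dy":0,"dz":-0.2,"ax":0.04,"ay":-0.8,"az":0}]'
```

```text
time: 21.55
ee_pos: [0.5229, -0.1569, 0.1972]
tool_rot: [-0.069, 2.782, 0.011]
ft_force: [-4.6, 4.4, 7.6]
opening: 0.0195
grasp_force: 42.0
time: 21.65
ee_pos: [0.5231, -0.1569, 0.1951]
tool_rot: [-0.068, 2.768, 0.012]
ft_force: [-6.0, 5.5, 9.3]
opening: 0.0199
grasp_force: 42.2
```

```bash
python3 -m jog '[{"dx":0.02,"dy":0,"dz":-0.2,"ax":0.04,"ay":-0.8,"az":0}]'; python3 -m jog '[{"dx":0.02,"dy":0,"dz":-0.2,"ax":0.04,"ay":-0.8,"az":0}]'
```

```text
time: 21.75
ee_pos: [0.5232, -0.1569, 0.1932]
tool_rot: [-0.068, 2.754, 0.013]
ft_force: [-7.4, 5.5, 10.6]
opening: 0.0196
grasp_force: 42.3
time: 21.85
ee_pos: [0.5234, -0.1569, 0.1913]
tool_rot: [-0.068, 2.741, 0.013]
ft_force: [-6.6, 4.6, 10.6]
opening: 0.0198
grasp_force: 42.4
```

```bash
python3 -m jog '[{"dx":0.01,"dy":0,"dz":-0.1,"ax":0.02,"ay":-0.4,"az":0}]';  python3 -m jog '[{"dx":0.01,"dy":0,"dz":-0.1,"ax":0.02,"ay":-0.4,"az":0}]'
```

```text
time: 21.95
ee_pos: [0.5235, -0.1569, 0.1903]
tool_rot: [-0.068, 2.733, 0.013]
ft_force: [-7.7, 6.1, 10.5]
opening: 0.0197
grasp_force: 42.5
time: 22.05
ee_pos: [0.5236, -0.1568, 0.1895]
tool_rot: [-0.068, 2.727, 0.014]
ft_force: [-8.8, 5.0, 10.7]
opening: 0.0197
grasp_force: 42.5
```

Run:
```python
from h import *
np.set_printoptions(precision=2,suppress=True)
for i in range(4):
    optics.grab_frame("side"); s=telemetry.get_state(); print(s["time"],s["ft_force"],s["torque"],s["ee_pos"][2])
```

```text
22.1 [-6.78  5.24 10.77] [0.7  0.56 0.96] 0.18931956717071816
22.15 [-5.41  4.23  9.16] [0.59 0.61 0.88] 0.1893068015333294
22.2 [-6.65  4.85  9.4 ] [0.65 0.63 0.86] 0.1893068944808367
22.25 [-7.11  5.34  9.65] [0.69 0.63 0.84] 0.1893441849005054
```

The lever went hard with a steady rise at the expected travel: about 11–12 N of tangential pull, plus the share carried by the gripper's moment. I stop here, let the lever go, back off and check.

```bash
python3 -m jog '[{"dx":0,"dy":0,"dz":0,"ax":0,"ay":0,"az":0},{"dx":0,"dy":0,"dz":0,"ax":0,"ay":0,"az":0},{"dx":0,"dy":0,"dz":0,"ax":0,"ay":0,"az":0},{"dx":-0.4,"dy":0,"dz":0.9,"ax":0,"ay":0,"az":0},{"dx":-0.8,"dy":0,"dz":1.8,"ax":0,"ay":0,"az":0},{"dx":-1.2,"dy":0,"dz":2.7,"ax":0,"ay":0,"az":0},{"dx":-1.2,"dy":0,"dz":2.7,"ax":0,"ay":0,"az":0},{"dx":-3,"dy":0,"dz":2,"ax":0,"ay":0,"az":0},{"dx":-3,"dy":0,"dz":2,"ax":0,"ay":0,"az":0},{"dx":-3,"dy":0,"dz":0,"ax":0,"ay":0,"az":0},{"dx":0,"dy":0,"dz":0,"ax":0,"ay":0,"az":0}]' 5 40
python3 - <<'E'
from w import *
s=optics.grab_frame("side"); save(s,"s7.png",(310,195,440,295),6)
for n in("ram","bearing_face","eye_top"):
    for r in nets.landmark_of(s,n)[:1]: print(n,r["conf"],r["uv"])
for q in((.65,-.059,.0865),(.65,-.059,.0915),(.65,-.059,.11)): print(q,proj(s,q))
E
```

```text
time: 23.35
ee_pos: [0.3964, -0.1577, 0.3114]
tool_rot: [-0.061, 2.724, 0.008]
ft_force: [0.5, -0.6, -0.6]
opening: 0.0499
grasp_force: 0.0
23.35 [ 0.3964 -0.1577  0.3114] [-0.0615  2.7244  0.0081] [-0.9081 -0.6098  2.1587  0.3425  1.352  -2.5582] [ 0.4736 -0.63   -0.564 ]
[[-0.9135 -0.0444  0.4043]
 [-0.042   0.999   0.0148]
 [-0.4046 -0.0034 -0.9145]]
ram 0.81 [377.5, 262.7]
bearing_face 0.61 [410.7, 391.1]
eye_top 0.84 [221.3, 264.0]
(0.65, -0.059, 0.0865) [378.7661 260.3449]
(0.65, -0.059, 0.0915) [378.8959 258.7158]
(0.65, -0.059, 0.11) [379.3806 252.6322]
```

View pics/s7.png

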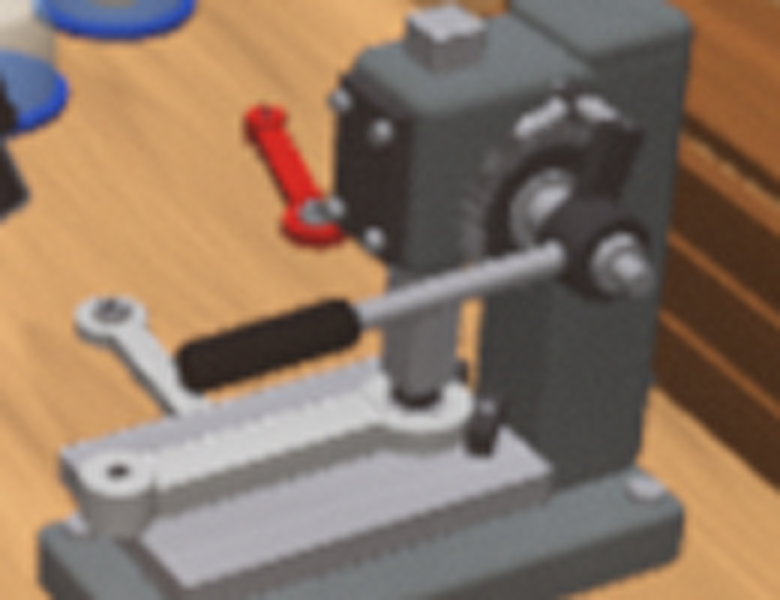

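The crop shows the ram nose down on the bearing at (415,395), level with the eye's rim. The arm is still in the V, the lever is let go, and the gripper is clear.

```bash
python3 -c "
from bench import arm; print(arm.sign_off())"
```

```text
the job is handed in; nothing more can be done
None
```

The job is handed in: the polisher arm lies seated in the V stop, the bearing looks flush with the eye, and the lever is let go. I stopped when the lever went hard at a measured 11–12 N plus an uncertain twist from the gripper, so the true pull was roughly 11–15 N rather than a confirmed 13 N.

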